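# Load the dish tray past the self-closing gate

### The job

Load the dish tray into the clear rearing box: with one fingertip press the blue bar beside the chute down and keep it down, so that the orange gate stays up, while another finger pushes the tray by its green tab along the chute, under the gate, until it is fully home against the stop at the end. Then let the bar go so that the gate closes behind the tray, and leave everything untouched. Only push: do not lift the tray, do not let tray and gate touch, and leave the jar, the cup and the stack of dishes where they stand.

Things in the scene. Friction and masses are not known exactly. Their poses are not given: they have to be found in the camera images.
- chute: Fixed white chute. Origin: table level, on its centre line; x axis = direction in which the tray is pushed, y left of that, z up. Floor 20 mm above the table, x = -200 to 310 mm; inner width 68 mm. Side walls 4 mm thick, 20 mm above the floor. The orange gate stands across it at x = 130 mm; beyond (x 140 to 270 mm) is the clear rearing box, walls 110 mm above the table.
- end_stop (a point): Chute floor level, centre of the face of the grey end stop: chute x = 270 mm. The front of the tray's main part meets it when fully home.
- gate (a joint): Opening of the orange gate, rad: 0 closed, 1.2 fully up (hard stop). Spring and weight shut it within a second of release. Closed, its lower edge is 11 mm above the chute floor: it stops the tray's main part, which cannot push it open, but not the thin tongue. From 0.7 up the tray passes without touching; 0.95 is comfortable. Raised, it reaches 125 mm above the table.
- shaft (a point): Point on the gate's hinge axis: a steel shaft 8 mm thick along the chute's x direction, at chute y = -41 mm, 50 mm above the table (this point at chute x = -45 mm). Gate, shaft and blue bar are one rigid piece turning about it.
- bar_mid (a point): Centre of the blue press bar: round, 18 mm thick, 270 mm long (chute x -180 to 90 mm), outside the right-hand (-y) wall, free beneath. At gate angle q its axis is at chute y = -41 - 40 cos(0.5 - q) mm, height 50 + 40 sin(0.5 - q) mm: its top is 78 mm above the table closed, 42 at q = 0.95. Pressing takes 3 to 8 N; a fingertip can press it anywhere and slide along it.
- tray: Loose white dish tray, 0.2 to 0.45 kg, on the chute floor, 3 mm play either side. Origin: underside centre of its main part, 120 mm long, 62 wide, with two fixed dishes, top 19 mm above the underside. x axis along the chute's x. A tongue 24 mm wide, 5 thick runs back to a green tab. Starts with the origin at chute x 10 to 45 mm; home is 210 mm, the tongue then lying below the closed gate.
- tab (a point): Centre of the rear face (towards -x) of the tray's upright green tab, the face to push, 143 mm behind the tray's origin and 35 mm above its underside. The tab is 56 mm wide, 6 mm thick, and reaches from the chute floor to 50 mm above it.
- jar: Bystander: amber jar, 60 mm wide, 85 mm tall, origin under its centre.
- cup: Bystander: white cup, 66 mm wide, 75 mm tall, origin under its centre.
- dishes: Bystander: stack of three dishes, 55 mm wide, 43 mm tall, origin under its centre.
There are look-alikes about, which are no part of the job. There is more than one size of the tray; the one meant has the size given above.

How it is judged:
On the way, in this order (a step that is already met when the one before it is completed fails the run):
1. the gate is held up by a finger on it or its bar, the tray still before it (value of joint gate above 0.6 rad and x of tray in the frame of chute below 0.075 m and contact force between the fingers and gate above 0.3 N), for 0.1 s.
2. the tray is under the gate while a finger holds the gate up (value of joint gate above 0.5 rad and x of tray in the frame of chute above 0.1 m and contact force between the fingers and gate above 0.3 N), for 0.1 s.
At the end, for the whole second after the job is handed in: The tray lies flat in the chute, within 10 mm of the end stop and at rest; the gate is closed (below 0.08 rad); jar, cup and dishes stand within 20 mm of their starts (x of tray in the frame of chute above 0.2 m and z of tray in the frame of chute below 0.024 m and value of joint gate below 0.08 rad and linear speed of tray below 0.01 m/s and angle between the x axis of tray and the x axis of chute, either way round below 0.12 rad and distance of each of jar, cup, dishes from where it was at the start of the episode below 0.02 m and angle between each of jar, cup, dishes's own z axis and vertical below 0.1 rad); the robot touches nothing.
It fails at once if the tray is lifted (8 mm) or tipped (z of tray in the frame of chute above 0.028 m or angle between tray's own z axis and vertical above 0.2 rad).
It fails at once if tray and gate touch (over 1 N) (contact force between tray and gate above 1 N).
It fails at once if a bystander is shifted 20 mm or tipped (distance of any of jar, cup, dishes from where it was at the start of the episode above 0.02 m or angle between any of jar, cup, dishes's own z axis and vertical above 0.3 rad).
It also fails if it takes over 43 s, if anything falls off the work surface, if the arm or the gripper's body presses on something with over 40 N, if the wrist force passes 120 N, or if a joint passes its speed limit or range.

### The arm

A 6-joint arm with a two-finger parallel gripper is mounted at the origin on the work surface. World frame = base frame: x ahead of the robot, y to its left, z up, the work surface at z = 0. Lengths are in m, angles in rad, forces in N, time in s.
With the tool pointing down it reaches from about 0.35 to 0.85 m from the base axis. Payload 8.1 kg.
Tool frame: the origin (TCP) lies midway between the tips of the shut fingers; the grasp point (between the pads) lies 19 mm behind it (robot.tcp_to_grasp is the distance from the TCP to the grasp point, in m); x points along the fingers, y is the direction in which the jaws open and shut, and the axes are right-handed (so a half turn about x gives the same grasp; the last joint's range is limited). The gripper opens to 93 mm and grips with 3 to 60 N. Pads are 15 mm wide; open, the fingers measure 128 mm over their backs; the gripper's body (75 mm by 188 mm) begins 65 mm behind the grasp point.
Start: joints at [-1.264, 0.13, 1.488, -0, 1.523, -0.085], TCP at [0.229, -0.555, 0.191] pointing down, gripper open.
Joint ranges: [-2.96, 2.96], [-0.89, 2.26], [0.02, 2.5], [-1.34, 4.48], [0, 2.73], [-2.66, 2.66]. Speed limits (rad/s): [2.39, 2.39, 2.79, 3.14, 3.14, 3.14].

### API

Orientations are given as a rotation vector (axis times angle).
In Python, from plant import robot gives the robot as it stands.
- The arm moves only by the tool play_rows, never from a script. Its argument "plan" is a list of rows, each an object with "slide": the shift along the world's x, y, z as a fraction of full scale, a list of three; "roll": the turn about the world's z as a fraction of full scale; "fingers": the gripper command: -1 is shut, 1 is fully open, values between are in proportion. A call has 1 to 20 rows; each row shifts and turns the commanded pose from where the row before left it; what a row does not reach is not made up. Full scale, the value 1, is 30 mm for a shift and 8 degrees for a turn. A row lasts 1/8 s, in which the tool goes at most 62.5 mm and 10.7 degrees, less where a joint would pass 70% of its speed; a pose out of reach is approached as far as the arm can. A call with a number of a shift or a turn outside -1 to 1 is refused whole. A call with a gripper value outside its range is refused whole. The fingers move at their own pace and stop on an object; "squeeze" is the grip in N (left out, the last holds). Time passes only in rows, so rows that do not move let the fingers close. It gives the time, the measured TCP pose, the force and the opening at its end, in the units of the state.
- robot.read_state(): the state, without advancing time (a new reading comes with each control period).
- robot.read_camera(name): name is "side" or "top"; returns the picture (420x560x3 uint8, red, green, blue); there is no depth.
- robot.get_calibration(name): a dict with "fx", "fy", "cx", "cy" (pixels), "distortion" ([k1, k2, p1, p2, k3] as OpenCV has them; the pictures are not rectified), "R" (3x3) and "t" (3): a world point X has camera coordinates R X + t. Camera axes: x right, y down, z forward; pixel columns grow to the right and rows downward; lengths in m; the calibration is good to about 2 mm. A picture is of the moment at which its call begins. get_calibration takes no time and is no camera call.
- robot.close_job(): hands the job in, once; it reports no verdict.
Trained networks look in the newest picture that a camera, given by its name, has taken for a name from the list of things; names that differ only in an ending like _2 or _b are one class to them, and where a whole thing is asked for, a point or a joint stands for the part that bears it (a point fixed in the world has none). Each returns a list of dicts, best first, with "p" (0 to 1); they miss things now and then, are a little off and sometimes report something else, mostly with a low value. They report only what shows in the picture. A call takes as long as a camera call. They do not tell look-alikes from the thing itself.
- robot.boxes_of(camera, target): "extent" ([centre column, centre row, width, height] in pixels, round what is visible of it).
- robot.regions_of(camera, target): "region" (420x560 bool, what is visible of it) and "extent" ([centre column, centre row, width, height] in pixels, round what is visible of it).
- robot.mark_of(camera, target): "point" ([column, row] in pixels: a listed point, or the origin of a listed thing).
The state is a dict: "t": time; "q": joint angles; "dq": joint speeds; "joint_torque": joint torques, N m; "tool_pos": TCP position; "orientation": TCP orientation; "force": force on the tool from outside, world axes, zero at the start; "wrist_torque": the same for the moment, N m; "opening": finger opening in m.
Only numpy, scipy, OpenCV 4.12 (cv2) and the standard library are available. Lean on these libraries where they do the work, as an engineer would, in place of code of your own. Each camera call takes 0.05 s, during which the arm holds its last target.

## Working session

There is one attempt and no reset: what is moved stays moved. The work goes in short steps, Python scripts to look and compute and a tool call to move; the robot and the scene stay as the last step left them, time stands still between calls to the robot, and variables do not carry over. Pictures are saved under pics/ and viewed, and the job is handed in when it is done.

Besides the shell and the picture viewer there is one more tool, called after ">>>" in YAML: its name, and indented under it one key for each argument. play_rows: Moves the arm, as the interface text tells. Its arguments: {"type":"object","properties":{"plan":{"type":"array","items":{"type":"object","properties":{"slide":{"type":"array","items":{"type":"number","minimum":-1,"maximum":1}},"roll":{"type":"number","minimum":-1,"maximum":1},"fingers":{"type":"number"}}}},"squeeze":{"type":"number"}},"required":["plan"]}

```bash
ls; mkdir -p pics
cat > h.py <<'E'
import numpy as np, cv2
from plant import robot
def snap(n,f):
    im=robot.read_camera(n); cv2.imwrite('pics/'+f,im[:,:,::-1]); return im
def ray(n,uv):
    c=robot.get_calibration(n); K=np.array([[c['fx'],0,c['cx']],[0,c['fy'],c['cy']],[0,0,1.]])
    p=cv2.undistortPoints(np.array([[uv]],float),K,np.array(c['distortion'],float))[0,0]
    R=np.array(c['R']);t=np.array(c['t']); return -R.T@t, R.T@np.array([p[0],p[1],1.])
def atz(n,uv,z):
    o,d=ray(n,uv); return o+d*(z-o[2])/d[2]
def proj(n,X):
    c=robot.get_calibration(n); K=np.array([[c['fx'],0,c['cx']],[0,c['fy'],c['cy']],[0,0,1.]])
    return cv2.projectPoints(np.array(X,float).reshape(-1,3),cv2.Rodrigues(np.array(c['R'],float))[0],np.array(c['t'],float),K,np.array(c['distortion'],float))[0][:,0]
E
python3 - <<'E'
from h import *
snap('top','t0.png');snap('side','s0.png')
print(robot.read_state())
for n in('top','side'):
  print(n,robot.get_calibration(n))
  for k in ['chute','end_stop','gate','shaft','bar_mid','tray','tab','jar','cup','dishes']:
    try: print(k,[(np.round(d['point']),round(d['p'],2)) for d in robot.mark_of(n,k)[:4]])
    except Exception as e: print(k,e)
E
```

```text
pics
{'t': 0.1, 'q': array([-1.26440074e+00,  1.31083408e-01,  1.48919190e+00,  1.31001660e-05,
        1.52301903e+00, -8.53825469e-02]), 'dq': array([-0.00145808, -0.0014337 , -0.00184286, -0.0020918 , -0.00102188,
        0.00101954]), 'joint_torque': array([ 2.73825863e-03, -5.61344182e+01, -4.93095338e+01,  7.71882338e-02,
        2.93158286e-02, -9.64073843e-05]), 'tool_pos': array([ 0.22895982, -0.5539716 ,  0.19008192]), 'orientation': array([ 2.0070261 ,  0.40002842, -2.00738351]), 'force': array([ 0.82677623, -0.22325795,  0.87413498]), 'wrist_torque': array([-0.01119181,  0.02377674, -0.02671091]), 'opening': 0.09303423631275134}
top {'fx': 521.4140532297201, 'fy': 521.4140532297201, 'cx': 272.3887351377415, 'cy': 212.01254248207462, 'distortion': array([-0.11917245,  0.        ,  0.        ,  0.        ,  0.        ]), 'R': array([[-0.02698928, -0.99950459, -0.01619136],
       [-0.98927624,  0.0290319 , -0.14314212],
       [ 0.14354127,  0.01215442, -0.98956969]]), 't': array([0.15888016, 0.58037128, 0.96918633])}
chute []
end_stop [(array([205., 232.]), 0.68)]
gate it 
[... 668 characters left out ...]
003273, -0.13953025, -0.01914446],
       [-0.09886198, -0.59169658, -0.80007591],
       [ 0.10030708,  0.793994  , -0.59959322]]), 't': array([-0.54684308,  0.19010531,  0.91508513])}
chute [(array([270., 282.]), 0.85)]
end_stop [(array([254., 194.]), 0.97), (array([293., 276.]), 0.46)]
gate it knows: bar_mid, chute, cup, dishes, end_stop, jar, shaft, tab, tray
shaft [(array([291., 277.]), 0.87)]
bar_mid [(array([280., 300.]), 0.46)]
tray [(array([178., 310.]), 0.97), (array([269., 259.]), 0.89), (array([348., 188.]), 0.88)]
tab [(array([218., 275.]), 0.8), (array([279., 302.]), 0.68), (array([347., 208.]), 0.6)]
jar []
cup [(array([200., 217.]), 0.61)]
dishes [(array([379., 320.]), 0.75)]
```

View pics/t0.png

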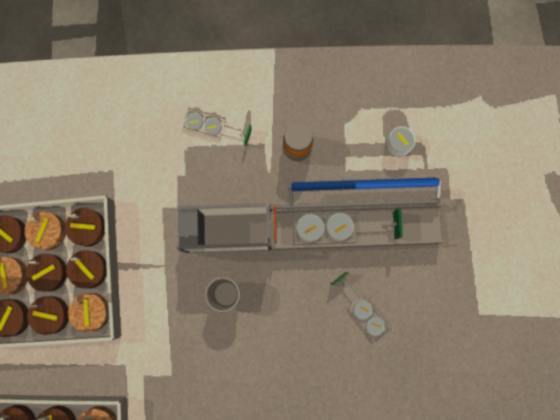

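View pics/s0.png

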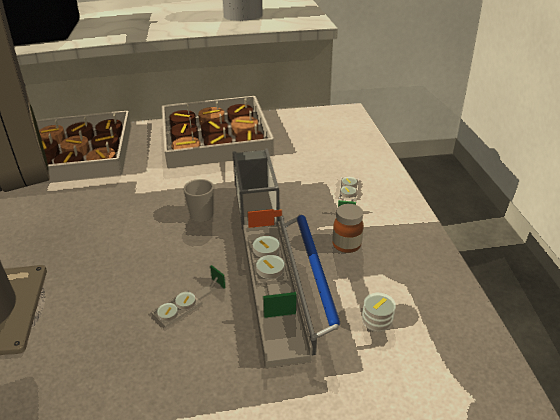

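The candidates for the tray in the top view are:
- (205,124): small tray by the jar.
- (370,316): small loose tray on the table.
- (328,226): tray in the chute, with its tab at about (399,222). This is the one meant.

The blue bar runs from (292,187) to (438,182), and the gate is at about (275,225). Next I'll look at crops and fit the chute pose.

Run:
```python
from h import *
a=cv2.imread('pics/t0.png');cv2.imwrite('pics/t0c.png',cv2.resize(a[165:265,170:465],None,fx=2.7,fy=2.7,interpolation=cv2.INTER_CUBIC))
b=cv2.imread('pics/s0.png');cv2.imwrite('pics/s0c.png',cv2.resize(b[140:370,210:400],None,fx=2.6,fy=2.6,interpolation=cv2.INTER_CUBIC))
```

```text
(no output)
```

View pics/t0c.png

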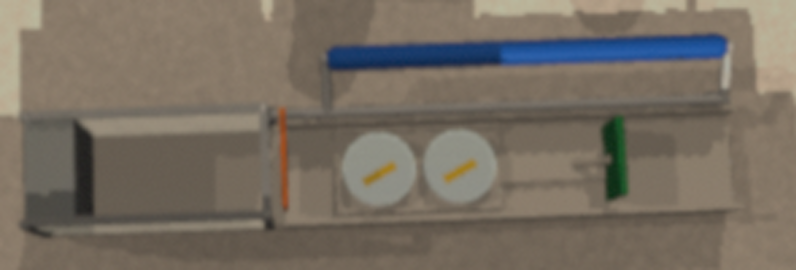

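View pics/s0c.png

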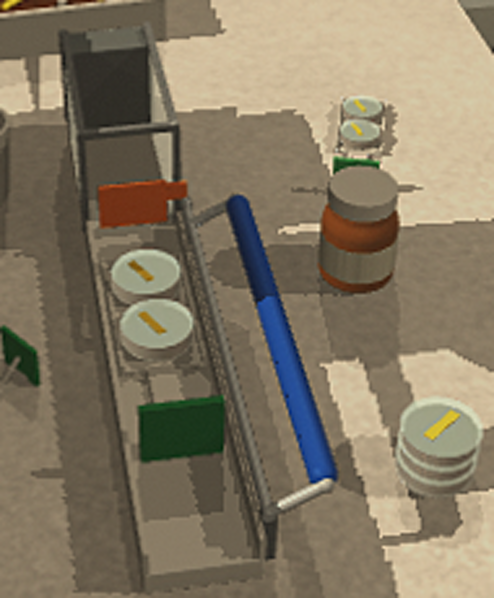

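```bash
cat > fit.py <<'E'
from h import *
from scipy.optimize import least_squares
T=lambda u,v:(170+u/2.7,165+v/2.7); S=lambda u,v:(210+u/2.6,140+v/2.6)
# cam, pix, chute xyz mm, tray-relative?
D=[('top',T(332,58),(87,-76,69),0),('top',T(723,46),(-177,-76,69),0),('top',T(738,209),(-200,38,40),0),
('top',T(625,117),(-143,-28,70),1),('top',T(628,198),(-143,28,70),1),
('side',S(238,206),(87,-76,69),0),('side',S(320,474),(-177,-76,69),0),
('side',S(139,405),(-143,28,70),1),('side',S(224,397),(-143,-28,70),1),('side',S(143,460),(-143,28,20),1),('side',S(225,452),(-143,-28,20),1),
('top',(204.8,232),(270,0,20),0)]
def w(p,X,r):
    X=np.array(X)/1e3+np.array([p[3] if r else 0,0,0]); c,s=np.cos(p[2]),np.sin(p[2])
    return np.array([p[0]+c*X[0]-s*X[1],p[1]+s*X[0]+c*X[1],X[2]])
def f(p): return np.concatenate([proj(n,w(p,X,r))[0]-np.array(px) for n,px,X,r in D])
if __name__=='__main__':
    r=least_squares(f,[.5,-.1,1.57,.03],loss='soft_l1'); print(r.x); print(np.round(f(r.x).reshape(-1,2),1))
    for n in('jar','cup','dishes'): pass
    p=r.x; np.save('p.npy',p)
    print('tab',w(p,(-143,0,55),1),'bar a,b',w(p,(-180,-76,69),0),w(p,(90,-76,69),0))
    for n,u in(('jar',(296,137)),('dishes',(401,137)),('cup',(223,290))):
        X=atz('top',u,{'jar':.085,'dishes':.043,'cup':.075}[n]); c,s=np.cos(p[2]),np.sin(p[2]); d=X[:2]-p[:2]; print(n,X,'chute',c*d[0]+s*d[1],-s*d[0]+c*d[1])
    print('tcp px',proj('top',robot.read_state()['tool_pos']),proj('side',robot.read_state()['tool_pos']))
E
python3 fit.py
```

```text
[0.55342576 0.00863496 1.57444499 0.03311578]
[[ 3.  -0.2]
 [-4.6 -0.1]
 [ 1.4 -0.4]
 [-1.  -0.6]
 [-0.2 -1.2]
 [ 0.2  0.4]
 [ 0.3 -2. ]
 [-0.8  1.5]
 [-0.2  0.6]
 [-1.5  0.5]
 [-1.  -0.4]
 [-0.4 -0.3]]
tab [ 0.55382669 -0.10124853  0.055     ] bar a,b [ 0.63008201 -0.17108654  0.069     ] [0.62909688 0.09891166 0.069     ]
jar [0.72142408 0.09313743 0.085     ] chute 0.08388893711142036 -0.16830552368317728
dishes [ 0.72822169 -0.11806334  0.043     ] chute -0.1273352268422383 -0.17433248753418545
cup [0.4369958  0.23731977 0.075     ] chute 0.2291081005193553 0.11559478858791782
tcp px [[678.18980952 390.88571181]] [[  1.40921987 586.45105466]]
```

Run:
```python
from h import *
s=robot.read_state();R=cv2.Rodrigues(s['orientation'])[0];print(np.round(R,3));y=R[:,1];print(np.degrees(np.arctan2(y[1],y[0])),s['opening'])
```

```text
[[-0.     0.382 -0.924]
 [ 0.    -0.924 -0.382]
 [-1.    -0.     0.   ]]
-67.55224215341275 0.09297816048598902
```

>>> play_rows:
  plan:
    - {"slide":[0.75,0.88,0],"roll":0.53,"fingers":0.33}
    - {"slide":[0.75,0.88,0],"roll":0.53,"fingers":0.33}
    - {"slide":[0.75,0.88,0],"roll":0.53,"fingers":0.33}
    - {"slide":[0.75,0.88,0],"roll":0.53,"fingers":0.33}
    - {"slide":[0.75,0.88,0],"roll":0.53,"fingers":0.33}
    - {"slide":[0.75,0.88,0],"roll":0.53,"fingers":0.33}
    - {"slide":[0.75,0.88,0],"roll":0.53,"fingers":0.33}
    - {"slide":[0.75,0.88,0],"roll":0.53,"fingers":0.33}
    - {"slide":[0.75,0.88,0],"roll":0.53,"fingers":0.33}
    - {"slide":[0.75,0.88,0],"roll":0.53,"fingers":0.33}
    - {"slide":[0.75,0.88,0],"roll":0.53,"fingers":0.33}
    - {"slide":[0.75,0.88,0],"roll":0.53,"fingers":0.33}
    - {"slide":[0.75,0.88,0],"roll":0.53,"fingers":0.33}
    - {"slide":[0.75,0.88,0],"roll":0.53,"fingers":0.33}
    - {"slide":[0.75,0.88,0],"roll":0.53,"fingers":0.33}
    - {"slide":[0.75,0.88,0],"roll":0.53,"fingers":0.33}
    - {"slide":[0,0,0],"roll":0,"fingers":0.33}
    - {"slide":[0,0,0],"roll":0,"fingers":0.33}

```text
t: 3.25
tool_pos: [0.5888, -0.1324, 0.1909]
orientation: [1.205, 1.211, -1.206]
force: [-1.5, -0.6, 0.2]
opening: 0.0617
```

Run:
```python
from h import *
from fit import w
snap('top','t1.png');snap('side','s1.png')
s=robot.read_state();R=cv2.Rodrigues(s['orientation'])[0];y=R[:,1];print(np.degrees(np.arctan2(y[1],y[0])),s['opening'],s['tool_pos'],R[:,0])
b=cv2.imread('pics/s1.png');cv2.imwrite('pics/s1c.png',cv2.resize(b[100:370,190:430],None,fx=2.2,fy=2.2,interpolation=cv2.INTER_CUBIC))
```

```text
0.2020704022447338 0.061627782785981425 [ 0.58863143 -0.13295986  0.19102169] [-2.41588621e-04 -2.27474200e-04 -9.99999945e-01]
```

View pics/s1c.png

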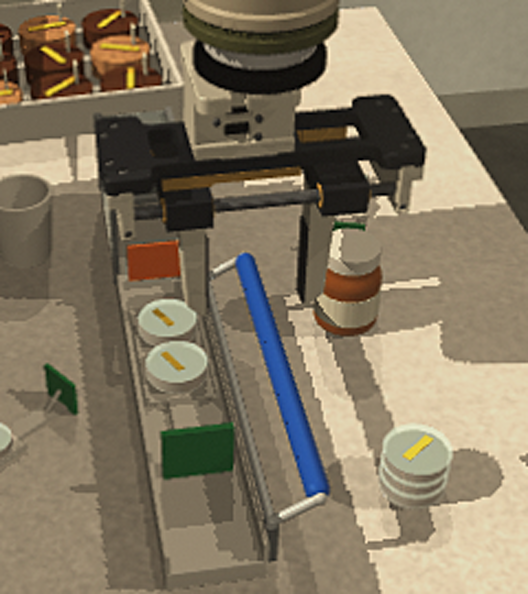

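View pics/t1.png

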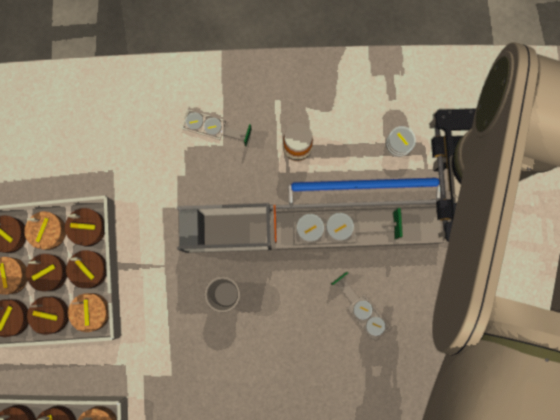

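Run:
```python
from h import *
for dx in(-.0395,.0395):
  print((proj('side',(.5886+dx,-.133,.191))[0]-[190,100])*2.2, proj('top',(.5886+dx,-.133,.191))[0])
```

```text
[195.23754418 338.09797876] [436.93469439 215.59198121]
[310.92944769 325.38992842] [433.47075159 169.22176767]
```

Run:
```python
import cv2
b=cv2.imread('pics/s1.png');cv2.imwrite('pics/s1d.png',cv2.resize(b[180:270,230:370],None,fx=5.5,fy=5.5,interpolation=cv2.INTER_CUBIC))
```

```text
(no output)
```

View pics/s1d.png

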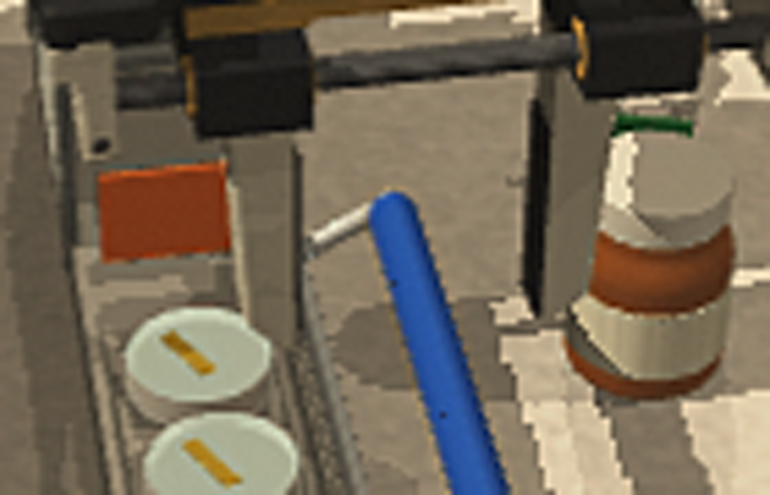

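>>> play_rows:
  plan:
    - {"slide":[0.08,0,-0.7],"roll":0,"fingers":0.33}
    - {"slide":[0,0,-0.8],"roll":0,"fingers":0.33}
    - {"slide":[0,0,-0.7],"roll":0,"fingers":0.33}
    - {"slide":[0,0,-0.5],"roll":0,"fingers":0.33}
    - {"slide":[0,0,0],"roll":0,"fingers":0.33}
    - {"slide":[0,0,0],"roll":0,"fingers":0.33}

```text
t: 4.1
tool_pos: [0.5921, -0.1323, 0.1108]
orientation: [1.206, 1.21, -1.205]
force: [0.5, 0.2, 0.5]
opening: 0.062
```

Run:
```python
from h import *
snap('side','s2.png')
s=robot.read_state();p=s['tool_pos'];print(p,s['force'])
for dx in(-.0395,.0395):
  print((proj('side',p+[dx,0,0])[0]-[220,180])*4.5)
b=cv2.imread('pics/s2.png');cv2.imwrite('pics/s2d.png',cv2.resize(b[180:310,220:370],None,fx=4.5,fy=4.5,interpolation=cv2.INTER_CUBIC))
```

```text
[ 0.59230932 -0.13236354  0.11120059] [ 0.95166632 -0.71449203  0.51027623]
[276.76162431 500.89081415]
[498.44984138 474.63987991]
```

View pics/s2d.png

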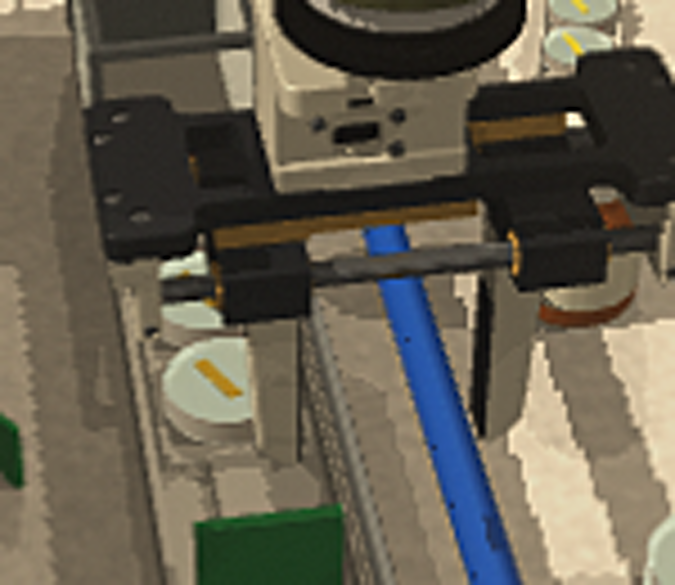

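Run:
```python
from h import *
snap('top','t2.png')
a=cv2.imread('pics/t2.png')
p=robot.read_state()['tool_pos']
for dz in(0,.019,.084,.15):
  for dy in(-.0375,0,.0375):
   for dx in (-.094,.094):
    q=proj('top',p+[dx,dy,dz])[0]; print(dz,dy,dx,np.round(q,1))
cv2.imwrite('pics/t2d.png',cv2.resize(a[90:270,380:520],None,fx=3.3,fy=3.3,interpolation=cv2.INTER_CUBIC))
```

```text
0 -0.0375 -0.094 [445.9 248.8]
0 -0.0375 0.094 [438.2 147.7]
0 0 -0.094 [425.5 249.5]
0 0 0.094 [418.4 148.2]
0 0.0375 -0.094 [405.  250.2]
0 0.0375 0.094 [398.5 148.6]
0.019 -0.0375 -0.094 [449.2 248. ]
0.019 -0.0375 0.094 [441.3 145. ]
0.019 0 -0.094 [428.5 248.7]
0.019 0 0.094 [421.1 145.4]
0.019 0.0375 -0.094 [407.6 249.4]
0.019 0.0375 0.094 [400.8 145.9]
0.084 -0.0375 -0.094 [461.6 245. ]
0.084 -0.0375 0.094 [452.7 134.8]
0.084 0 -0.094 [439.4 245.8]
0.084 0 0.094 [431.1 135.2]
0.084 0.0375 -0.094 [417.  246.6]
0.084 0.0375 0.094 [409.4 135.6]
0.15 -0.0375 -0.094 [476.2 241.5]
0.15 -0.0375 0.094 [465.9 122.8]
0.15 0 -0.094 [452.3 242.3]
0.15 0 0.094 [442.8 123.2]
0.15 0.0375 -0.094 [428.2 243.2]
0.15 0.0375 0.094 [419.5 123.6]
```

View pics/t2d.png

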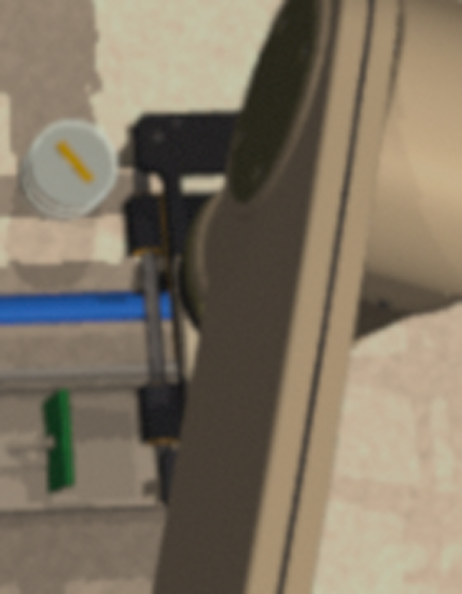

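>>> play_rows:
  plan:
    - {"slide":[0,0,-0.4],"roll":0,"fingers":0.33}
    - {"slide":[0,0,-0.4],"roll":0,"fingers":0.33}
    - {"slide":[0,0,-0.3],"roll":0,"fingers":0.33}
    - {"slide":[0,0,-0.2],"roll":0,"fingers":0.33}
    - {"slide":[0,0,0],"roll":0,"fingers":0.33}
    - {"slide":[0,0,0],"roll":0,"fingers":0.33}

```text
t: 4.95
tool_pos: [0.5918, -0.1322, 0.0714]
orientation: [1.206, 1.211, -1.205]
force: [0.3, 0.4, -0.2]
opening: 0.0618
```

Run:
```python
from h import *
snap('side','s3.png')
s=robot.read_state();p=s['tool_pos'];print(p,s['force'],s['wrist_torque'])
for dx in(-.0395,.0395):
  print((proj('side',p+[dx,0,0])[0]-[220,200])*4.5)
b=cv2.imread('pics/s3.png');cv2.imwrite('pics/s3d.png',cv2.resize(b[200:330,220:370],None,fx=4.5,fy=4.5,interpolation=cv2.INTER_CUBIC))
```

```text
[ 0.59193104 -0.13225271  0.071567  ] [-0.44477254  0.47185002  0.15868433] [-0.13971224 -0.08398853  0.04124046]
[276.30870589 488.15051029]
[491.3178811  461.90993786]
```

View pics/s3d.png

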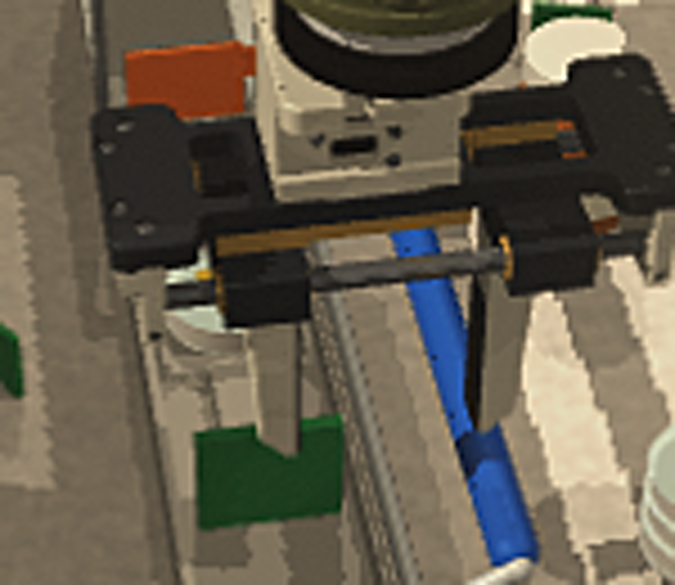

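>>> play_rows:
  plan:
    - {"slide":[0,0,-0.2],"roll":0,"fingers":0.33}
    - {"slide":[0,0,-0.2],"roll":0,"fingers":0.33}
    - {"slide":[0,0,0],"roll":0,"fingers":0.33}
    - {"slide":[0,0,0],"roll":0,"fingers":0.33}

```text
t: 5.5
tool_pos: [0.5915, -0.1321, 0.0589]
orientation: [1.205, 1.212, -1.206]
force: [-0.3, 0.1, -0.4]
opening: 0.062
```

>>> play_rows:
  plan:
    - {"slide":[0,0,-0.2],"roll":0,"fingers":0.33}
    - {"slide":[0,0,-0.2],"roll":0,"fingers":0.33}
    - {"slide":[0,0,0],"roll":0,"fingers":0.33}
    - {"slide":[0,0,0],"roll":0,"fingers":0.33}

```text
t: 6.0
tool_pos: [0.591, -0.1321, 0.0467]
orientation: [1.205, 1.213, -1.206]
force: [-1.8, 0.7, 0.3]
opening: 0.0619
```

Run:
```python
from h import *
snap('side','s4.png');snap('top','t4.png')
s=robot.read_state();p=s['tool_pos'];print(p,s['force'],s['wrist_torque'])
b=cv2.imread('pics/s4.png');cv2.imwrite('pics/s4d.png',cv2.resize(b[200:350,220:370],None,fx=4,fy=4,interpolation=cv2.INTER_CUBIC))
```

```text
[ 0.59096695 -0.1320735   0.04676136] [-1.4414794   0.4204329  -0.79616888] [-0.03639663  0.28459079 -0.00686555]
```

View pics/s4d.png

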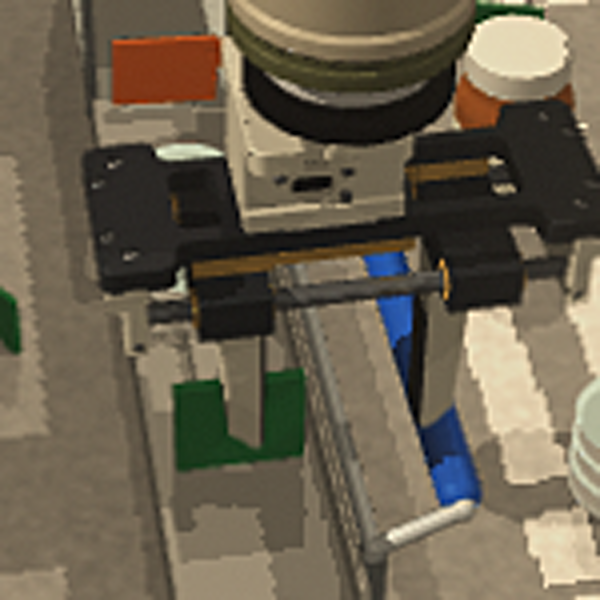

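View pics/t4.png

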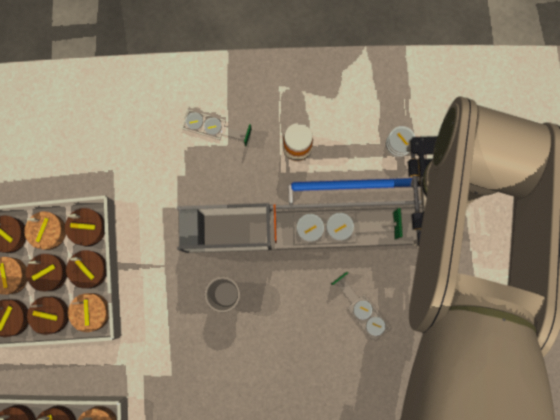

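```bash
python3 - <<'E'
from h import *
p=np.load('p.npy')
for nm,px,pt in [('s4 L',(283.7,311.7),(.591,-.1321,.0467)),('s4 R',(328,305.5),(.591,-.1321,.0467)),('s3 L',(284.4,301),(.592,-.1322,.0715)),('s3 R',(329,295.5),(.592,-.1322,.0715)),('s2R',(331,276.7),(.592,-.1323,.111)),('s1R',(332.7,238.2),(.5886,-.133,.191))]:
  o,d=ray('side',px)
  for y in (pt[1]-.0075,pt[1]+.0075): q=o+d*(y-o[1])/d[1]; print(nm,q.round(4),'dz',(q[2]-pt[2]).round(4),'dx',(q[0]-pt[0]).round(4))
E
python3 - <<'E'
import cv2,numpy as np
a=cv2.imread('pics/s0.png');b=cv2.imread('pics/s4.png')
c=np.hstack([a[190:350,225:365],b[190:350,225:365]]);cv2.imwrite('pics/cmp.png',cv2.resize(c,None,fx=2.8,fy=2.8,interpolation=cv2.INTER_CUBIC))
E
```

```text
s4 L [ 0.555  -0.1396  0.0714] dz 0.0247 dx -0.036
s4 L [ 0.5574 -0.1246  0.0546] dz 0.0079 dx -0.0336
s4 R [ 0.6277 -0.1396  0.0733] dz 0.0266 dx 0.0367
s4 R [ 0.632  -0.1246  0.0565] dz 0.0098 dx 0.041
s3 L [ 0.5562 -0.1397  0.0963] dz 0.0248 dx -0.0358
s3 L [ 0.5586 -0.1247  0.0801] dz 0.0086 dx -0.0334
s3 R [ 0.628  -0.1397  0.0966] dz 0.0251 dx 0.036
s3 R [ 0.6324 -0.1247  0.0804] dz 0.0089 dx 0.0404
s2R [ 0.6289 -0.1398  0.1381] dz 0.0271 dx 0.0369
s2R [ 0.6333 -0.1248  0.123 ] dz 0.012 dx 0.0413
s1R [ 0.627  -0.1405  0.2161] dz 0.0251 dx 0.0384
s1R [ 0.6313 -0.1255  0.2031] dz 0.0121 dx 0.0427
```

View pics/cmp.png

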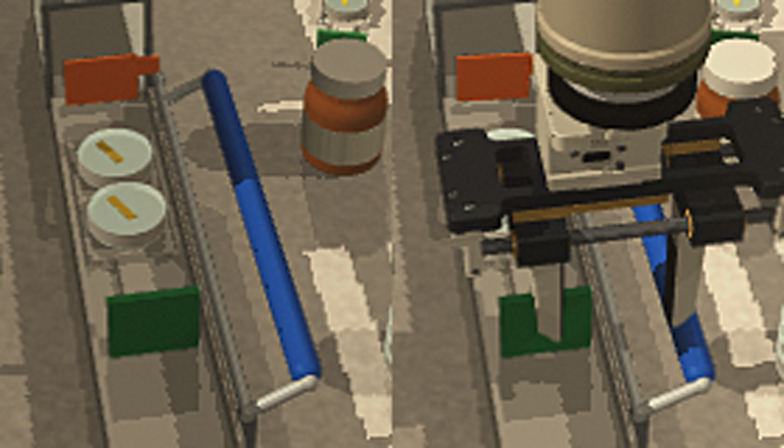

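>>> play_rows:
  plan:
    - {"slide":[0.03,0,-0.15],"roll":0,"fingers":0.33}
    - {"slide":[0,0,-0.15],"roll":0,"fingers":0.33}
    - {"slide":[0,0,0],"roll":0,"fingers":0.33}
    - {"slide":[0,0,0],"roll":0,"fingers":0.33}

```text
t: 6.6
tool_pos: [0.5922, -0.1321, 0.0379]
orientation: [1.205, 1.212, -1.206]
force: [-1.9, 0.9, 1.9]
opening: 0.0619
```

```bash
cat > look.py <<'E'
import sys
from h import *
n=sys.argv[1]
snap('side',f's{n}.png');snap('top',f't{n}.png')
s=robot.read_state();p=s['tool_pos'];print(s['t'],p.round(4),s['force'].round(2),s['wrist_torque'].round(3),s['opening'])
b=cv2.imread(f'pics/s{n}.png');a=cv2.imread(f'pics/t{n}.png')
x=cv2.resize(b[170:350,225:375],None,fx=2.8,fy=2.8,interpolation=cv2.INTER_CUBIC)
y=cv2.resize(a[120:270,180:450],(380,211),interpolation=cv2.INTER_CUBIC)
y=cv2.copyMakeBorder(y,0,x.shape[0]-211,0,0,cv2.BORDER_CONSTANT)
cv2.imwrite(f'pics/l{n}.png',np.hstack([x,y]))
E
python3 look.py 5
```

```text
6.7 [ 0.5922 -0.1321  0.0379] [-2.19  0.1   1.55] [-0.058  0.126 -0.02 ] 0.06188311635001852
```

View pics/l5.png

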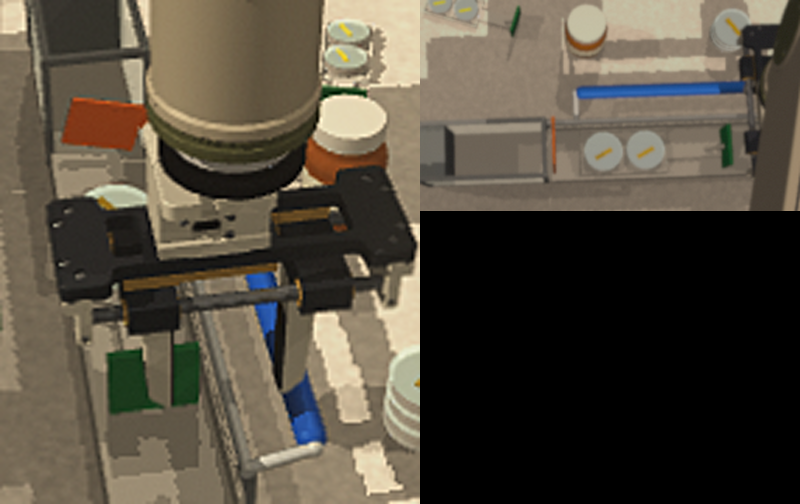

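>>> play_rows:
  plan:
    - {"slide":[0.02,0,-0.15],"roll":0,"fingers":0.33}
    - {"slide":[0,0,-0.15],"roll":0,"fingers":0.33}
    - {"slide":[0,0,-0.1],"roll":0,"fingers":0.33}
    - {"slide":[0,0,0],"roll":0,"fingers":0.33}

```text
t: 7.2
tool_pos: [0.5928, -0.1321, 0.0256]
orientation: [1.205, 1.212, -1.206]
force: [-2.4, 0.8, 4.1]
opening: 0.0613
```

```bash
python3 look.py 6
```

```text
7.3 [ 0.5928 -0.1321  0.0259] [-0.9   0.09  2.16] [0.008 0.124 0.035] 0.06190526192453039
```

View pics/l6.png

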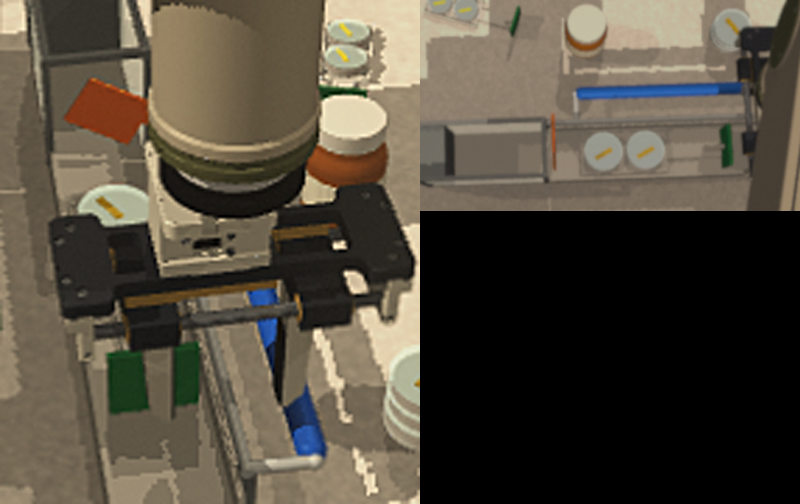

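Run:
```python
import cv2
from h import *
b=cv2.imread('pics/s6.png');cv2.imwrite('pics/s6d.png',cv2.resize(b[220:330,235:385],None,fx=5.2,fy=5.2,interpolation=cv2.INTER_CUBIC))
o,d=ray('side',(366,283.6))
for y in(-.15,-.14,-.132,-.12,-.11): print((o+d*(y-o[1])/d[1]).round(4))
```

```text
[ 0.6833 -0.15    0.1241]
[ 0.6872 -0.14    0.1136]
[ 0.6904 -0.132   0.1052]
[ 0.6952 -0.12    0.0927]
[ 0.6992 -0.11    0.0822]
```

View pics/s6d.png

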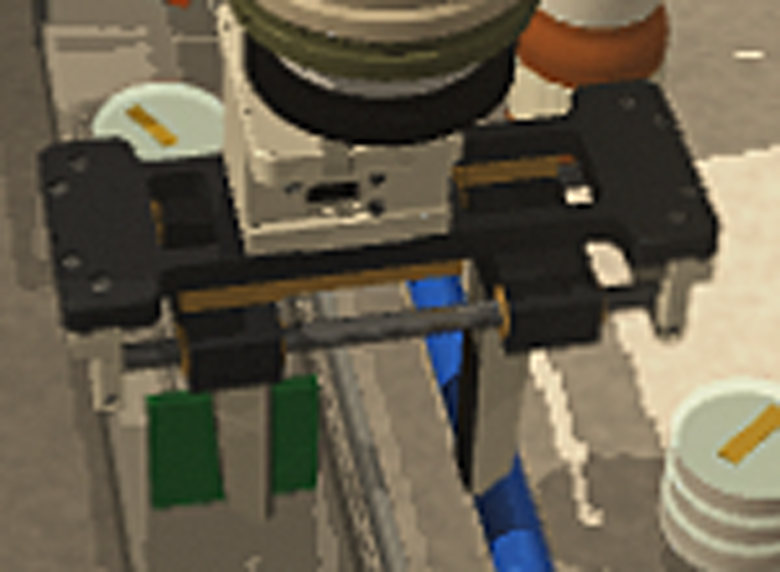

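>>> play_rows:
  plan:
    - {"slide":[0,0,-0.12],"roll":0,"fingers":0.33}
    - {"slide":[0,0,-0.12],"roll":0,"fingers":0.33}
    - {"slide":[0,0,-0.1],"roll":0,"fingers":0.33}
    - {"slide":[0,0,-0.06],"roll":0,"fingers":0.33}
    - {"slide":[0,0,0],"roll":0,"fingers":0.33}

```text
t: 7.92
tool_pos: [0.592, -0.1321, 0.0135]
orientation: [1.205, 1.213, -1.207]
force: [-5.7, -0.1, 6.7]
opening: 0.0619
```

```bash
python3 look.py 7
```

```text
8.025 [ 0.5921 -0.1321  0.0136] [-5.95  0.79  6.2 ] [-0.023  0.81   0.016] 0.061732373736747156
```

View pics/l7.png

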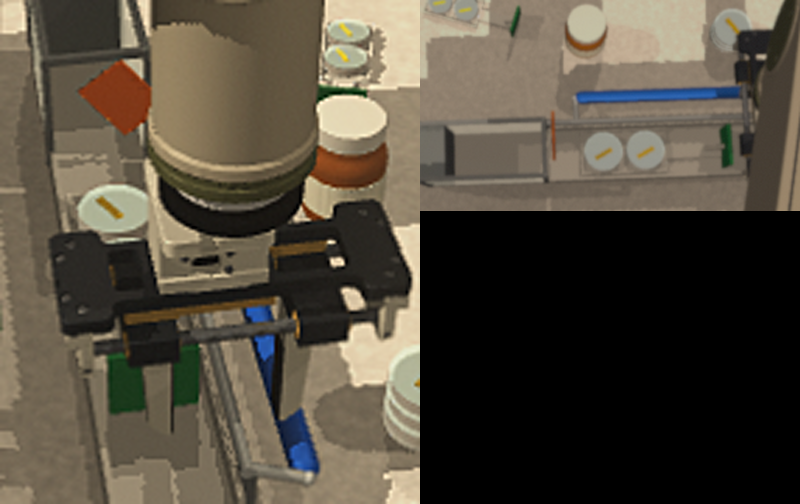

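```bash
cat > q.py <<'E'
import sys
from h import *
from fit import w
p=np.load('p.npy'); n=sys.argv[1]
def blue(f):
    h=cv2.cvtColor(cv2.imread(f),cv2.COLOR_BGR2HSV); return cv2.inRange(h,(105,130,50),(125,255,255))
for cam,f in(('top',f'pics/t{n}.png'),('side',f'pics/s{n}.png')):
    m=blue(f)
    vals=[]
    for q in np.arange(0,1.25,.1):
        y=-41-40*np.cos(.5-q);z=50+40*np.sin(.5-q)
        e=[]
        for x in ((40,60,80) if cam=='top' else (-160,-170,-175,-180)):
            u,v=proj(cam,w(p,(x,y,z),0))[0]
            if cam=='top':
                c=np.where(m[170:205,int(round(u))])[0]
                if len(c)>3: e.append((c.min()+c.max())/2+170-v)
            else:
                c=np.where(m[int(round(v)),290:360])[0]
                if len(c)>3: e.append((c.min()+c.max())/2+290-u)
        vals.append((round(q,1),np.round(e,1).tolist()))
    print(cam,vals)
E
python3 q.py 0; python3 q.py 7
```

```text
top [(np.float64(0.0), [-0.4, 0.3, -0.0]), (np.float64(0.1), [0.2, 0.8, 0.5]), (np.float64(0.2), [0.5, 1.1, 0.8]), (np.float64(0.3), [0.6, 1.3, 0.9]), (np.float64(0.4), [0.5, 1.2, 0.8]), (np.float64(0.5), [0.2, 0.9, 0.5]), (np.float64(0.6), [-0.3, 0.4, 0.0]), (np.float64(0.7), [-1.0, -0.3, -0.7]), (np.float64(0.8), [-1.9, -1.2, -1.5]), (np.float64(0.9), [-2.9, -2.2, -2.6]), (np.float64(1.0), [-4.1, -3.4, -3.8]), (np.float64(1.1), [-5.5, -4.8, -5.1]), (np.float64(1.2), [-7.0, -6.3, -6.6])]
side [(np.float64(0.0), [-0.9, -0.4, -0.1, -0.4]), (np.float64(0.1), [-0.9, -0.3, -1.0, -1.3]), (np.float64(0.2), [-1.1, -1.0, -1.2, -2.0]), (np.float64(0.3), [-1.0, -1.5, -1.7]), (np.float64(0.4), [-0.2, -1.2]), (np.float64(0.5), [-0.2, -1.1]), (np.float64(0.6), [0.1]), (np.float64(0.7), [1.1]), (np.float64(0.8), []), (np.float64(0.9), []), (np.float64(1.0), []), (np.float64(1.1), []), (np.float64(1.2), [])]
top [(np.float64(0.0), [2.6, 2.3, 3.0]), (np.float64(0.1), [3.2, 2.8, 3.5]), (np.float64(0.2), [3.5, 3.1, 3.8]), (np.float64(0.3), [3.6, 3.3, 3.9]), (np.float64(0.4), [3.5, 3.2, 3.8]), (np.float64(0.5), [3.2, 3.4, 3.5]), (np.float64(0.6), [2.7, 2.9, 3.0]), (np.float64(0.7), [2.0, 2.2, 2.3]), (np.float64(0.8), [1.1, 1.3, 1.5]), (np.float64(0.9), [0.1, 0.3, 0.4]), (np.float64(1.0), [-1.1, -0.9, -0.8]), (np.float64(1.1), [-2.5, -2.3, -2.1]), (np.float64(1.2), [-4.0, -3.8, -3.6])]
side [(np.float64(0.0), [-2.6, -4.4]), (np.float64(0.1), [-5.0, -5.3]), (np.float64(0.2), [-5.5, -5.2, -6.0]), (np.float64(0.3), [-5.5, -5.7, -5.9]), (np.float64(0.4), [-5.2, -4.9, -5.6]), (np.float64(0.5), [-4.7, -5.1, -4.9, -5.1]), (np.float64(0.6), [-3.9, -4.4, -3.6, -3.8]), (np.float64(0.7), [-2.9, -2.4, -2.6, -3.3]), (np.float64(0.8), [-1.2, -2.1, -1.8, -1.6]), (np.float64(0.9), [-0.8, -0.2, -0.4, -0.1]), (np.float64(1.0), [1.9, 1.0, 1.8, 2.6]), (np.float64(1.1), [2.7, 3.3, 3.2]), (np.float64(1.2), [5.2, 5.4])]
```

>>> play_rows:
  plan:
    - {"slide":[-0.06,0.2,0],"roll":0,"fingers":0.33}
    - {"slide":[0,0.25,0],"roll":0,"fingers":0.33}
    - {"slide":[0,0.25,0],"roll":0,"fingers":0.33}
    - {"slide":[0,0.25,0],"roll":0,"fingers":0.33}
    - {"slide":[0,0.25,0],"roll":0,"fingers":0.33}

```text
t: 8.65
tool_pos: [0.5907, -0.0979, 0.0141]
orientation: [1.204, 1.21, -1.208]
force: [-6.1, -7.7, 6.2]
opening: 0.0618
```

```bash
python3 look.py 8; python3 q.py 8
```

```text
8.75 [ 0.5906 -0.097   0.014 ] [-5.67 -3.23  5.77] [-0.724  0.655 -0.138] 0.061854176315232545
top [(np.float64(0.0), [2.1, 2.3, 2.5]), (np.float64(0.1), [2.7, 2.8, 3.0]), (np.float64(0.2), [3.0, 3.1, 3.3]), (np.float64(0.3), [3.1, 3.3, 3.4]), (np.float64(0.4), [3.0, 3.2, 3.3]), (np.float64(0.5), [2.7, 2.9, 3.0]), (np.float64(0.6), [2.2, 2.4, 2.5]), (np.float64(0.7), [1.5, 1.7, 1.8]), (np.float64(0.8), [1.1, 0.8, 1.0]), (np.float64(0.9), [0.1, -0.2, -0.1]), (np.float64(1.0), [-1.1, -1.4, -1.3]), (np.float64(1.1), [-2.5, -2.8, -2.6]), (np.float64(1.2), [-4.0, -4.3, -4.1])]
side [(np.float64(0.0), [-3.4, -3.9, -4.6, -3.9]), (np.float64(0.1), [-4.4, -4.8, -4.5, -5.3]), (np.float64(0.2), [-5.1, -4.5, -4.7, -5.0]), (np.float64(0.3), [-4.5, -5.0, -4.7, -5.4]), (np.float64(0.4), [-4.7, -5.2, -4.4, -4.6]), (np.float64(0.5), [-3.7, -4.1, -3.9, -4.6]), (np.float64(0.6), [-3.4, -3.9, -3.6, -3.3]), (np.float64(0.7), [-2.9, -2.4, -2.1, -2.8]), (np.float64(0.8), [-0.7, -1.6, -1.3, -1.1]), (np.float64(0.9), [-0.3, 0.3, 0.1, 1.4]), (np.float64(1.0), [1.9, 1.5, 1.8]), (np.float64(1.1), [3.2, 3.8, 4.7]), (np.float64(1.2), [5.7, 5.4])]
```

View pics/l8.png

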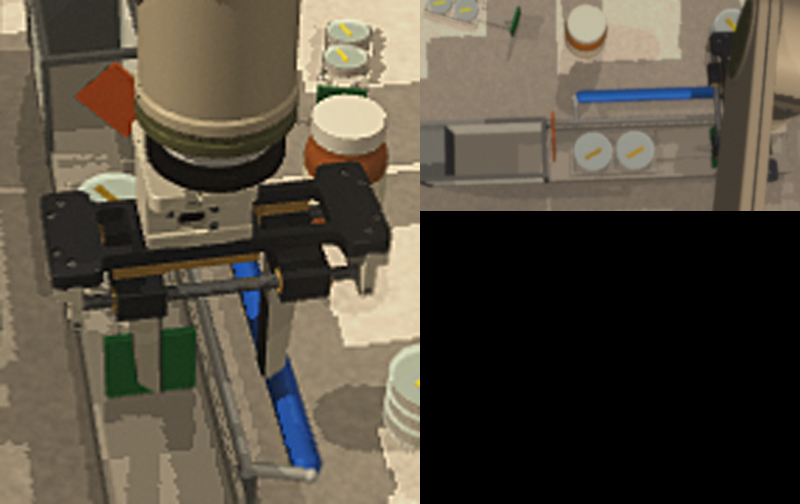

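>>> play_rows:
  plan:
    - {"slide":[0,0.2,0],"roll":0,"fingers":0.33}
    - {"slide":[0,0.25,0],"roll":0,"fingers":0.33}
    - {"slide":[0,0.25,0],"roll":0,"fingers":0.33}
    - {"slide":[0,0.25,0],"roll":0,"fingers":0.33}
    - {"slide":[0,0.25,0],"roll":0,"fingers":0.33}
    - {"slide":[0,0.25,0],"roll":0,"fingers":0.33}

```text
t: 9.5
tool_pos: [0.5906, -0.0544, 0.014]
orientation: [1.204, 1.21, -1.208]
force: [-6.1, -7.9, 6.3]
opening: 0.0616
```

```bash
python3 look.py 9; python3 q.py 9|cut -c 400-
```

```text
9.6 [ 0.5906 -0.0534  0.0139] [-5.17 -4.28  6.81] [-0.753  0.742 -0.128] 0.06188637361057069
1.3]), (np.float64(1.1), [-2.5, -2.8, -2.6]), (np.float64(1.2), [-4.0, -4.3, -4.1])]
.3, -1.1]), (np.float64(0.9), [-0.3, 0.3, 0.1, 0.9]), (np.float64(1.0), [1.9, 1.5, 1.8]), (np.float64(1.1), [3.2, 3.8, 4.2]), (np.float64(1.2), [5.7, 5.4])]
```

View pics/l9.png

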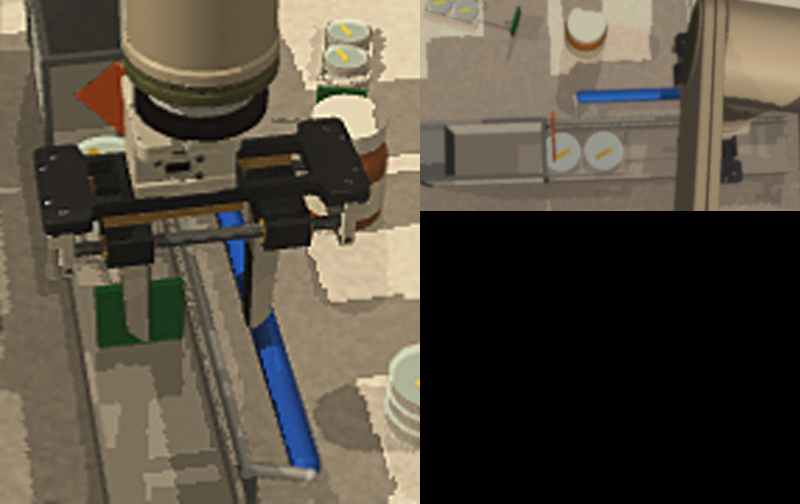

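>>> play_rows:
  plan:
    - {"slide":[0,0.2,0],"roll":0,"fingers":0.33}
    - {"slide":[0,0.25,0],"roll":0,"fingers":0.33}
    - {"slide":[0,0.25,0],"roll":0,"fingers":0.33}
    - {"slide":[0,0.25,0],"roll":0,"fingers":0.33}
    - {"slide":[0,0.25,0],"roll":0,"fingers":0.33}
    - {"slide":[0,0.25,0],"roll":0,"fingers":0.33}
    - {"slide":[0,0.25,0],"roll":0,"fingers":0.33}
    - {"slide":[0,0.25,0],"roll":0,"fingers":0.33}
    - {"slide":[0,0.25,0],"roll":0,"fingers":0.33}

```text
t: 10.72
tool_pos: [0.5908, 0.0118, 0.014]
orientation: [1.204, 1.21, -1.208]
force: [-5.3, -8.1, 7.4]
opening: 0.0616
```

```bash
python3 look.py 10; python3 q.py 10|cut -c 400-
```

```text
10.825 [0.5908 0.0128 0.0139] [-5.19 -2.7   5.98] [-0.587  0.605 -0.074] 0.06211543443284578
 [-3.8, -4.1])]
.3, -1.1]), (np.float64(0.9), [-0.3, -0.2, 0.1, 0.4]), (np.float64(1.0), [1.4, 1.5, 1.8]), (np.float64(1.1), [3.2, 3.8, 3.7]), (np.float64(1.2), [5.2, 5.4])]
```

View pics/l10.png

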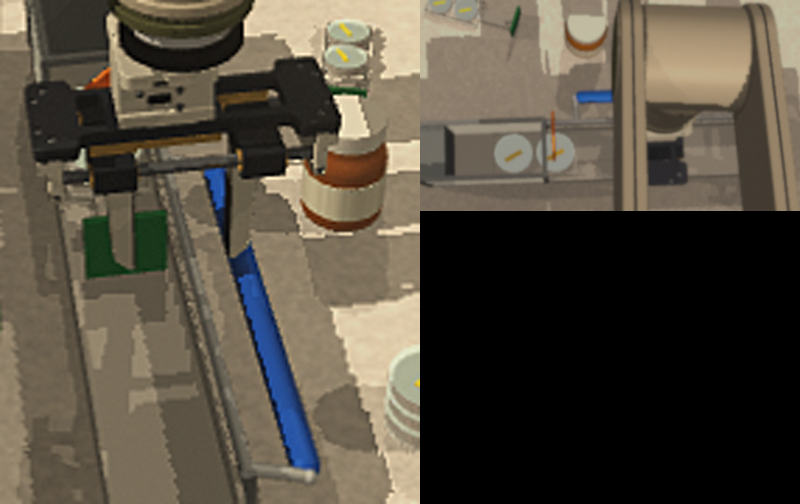

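>>> play_rows:
  plan:
    - {"slide":[0,0.2,0],"roll":0,"fingers":0.33}
    - {"slide":[0,0.25,0],"roll":0,"fingers":0.33}
    - {"slide":[0,0.25,0],"roll":0,"fingers":0.33}
    - {"slide":[0,0.25,0],"roll":0,"fingers":0.33}
    - {"slide":[0,0.2,0],"roll":0,"fingers":0.33}
    - {"slide":[0,0.05,0],"roll":0,"fingers":0.33}

```text
t: 11.58
tool_pos: [0.5909, 0.0482, 0.0139]
orientation: [1.204, 1.21, -1.207]
force: [-4.6, -7.8, 5.8]
opening: 0.0617
```

```bash
python3 look.py 11; python3 q.py 11|cut -c 400-
```

```text
11.675 [0.5909 0.0483 0.0139] [-5.04 -5.3   5.73] [-0.985  0.501 -0.067] 0.061445163289422754

.3, -1.1]), (np.float64(0.9), [-0.3, 0.3, -0.4, -0.1]), (np.float64(1.0), [1.4, 1.5, 1.8]), (np.float64(1.1), [3.2, 3.8, 3.2]), (np.float64(1.2), [5.7, 5.4])]
```

View pics/l11.png

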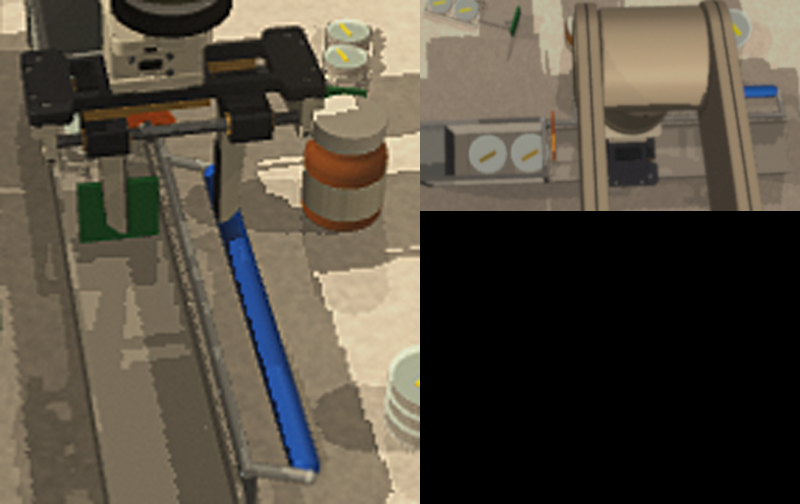

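View pics/s11.png

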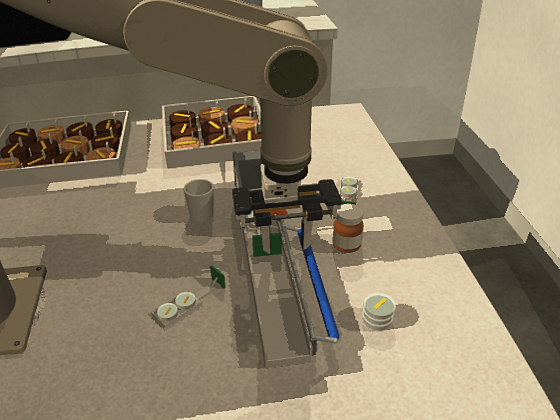

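```bash
cat > pos.py <<'E'
import sys
from h import *
def dishes(f):
    a=cv2.imread(f); g=cv2.GaussianBlur(a[195:262,170:400],(0,0),1.0); g=cv2.resize(g,None,fx=3,fy=3,interpolation=cv2.INTER_CUBIC)
    c=cv2.HoughCircles(cv2.cvtColor(g,cv2.COLOR_BGR2GRAY),cv2.HOUGH_GRADIENT,1,60,param1=80,param2=18,minRadius=34,maxRadius=52)
    c=c[0]; return [(170+u/3,195+v/3,r/3) for u,v,r in c]
for n in sys.argv[1:]:
    for u,v,r in sorted(dishes(f'pics/t{n}.png')): print(n,round(u,1),round(v,1),round(r,1),atz('top',(u,v),.039).round(4))
E
python3 pos.py 0 8 9 11
python3 - <<'E'
from h import *
for px in((253.9,256.8),(281.8,254.3)): print(atz('side',px,.02))
E
```

```text
[0.5273487  0.05661481 0.02      ]
[0.58238803 0.05510985 0.02      ]Traceback (most recent call last):
  File "pos.py", line 8, in <module>
    for u,v,r in sorted(dishes(f'pics/t{n}.png')): print(n,round(u,1),round(v,1),round(r,1),atz('top',(u,v),.039).round(4))
                        ~~~~~~^^^^^^^^^^^^^^^^^^
  File "pos.py", line 6, in dishes
    c=c[0]; return [(170+u/3,195+v/3,r/3) for u,v,r in c]
      ~^^^
TypeError: 'NoneType' object is not subscriptable
```

Run:
```python
from h import *
for n in('0','9','11'):
    a=cv2.imread(f'pics/t{n}.png')[200:260,170:370]; h=cv2.cvtColor(a,cv2.COLOR_BGR2HSV)
    m=cv2.inRange(h,(15,120,120),(35,255,255))
    k,_,st,ce=cv2.connectedComponentsWithStats(m)
    for i in range(1,k):
        if st[i,4]>8: u=ce[i]+[170,200]; print(n,u.round(1),st[i,4],atz('top',u,.039).round(4))
```

```text
0 [339.9 227.9] 30 [0.5502 0.0125 0.039 ]
0 [310.  228.9] 30 [0.5499 0.0704 0.039 ]
9 [310.2 228.5] 31 [0.5508 0.0702 0.039 ]
9 [280.4 229.3] 33 [0.5509 0.1279 0.039 ]
11 [274.5 220.6] 28 [0.5683 0.1389 0.039 ]
11 [257.5 230. ] 24 [0.5508 0.1724 0.039 ]
11 [227.5 231.1] 20 [0.5503 0.2308 0.039 ]
```

>>> play_rows:
  plan:
    - {"slide":[0,0.1,0],"roll":0,"fingers":0.33}
    - {"slide":[0,0.15,0],"roll":0,"fingers":0.33}
    - {"slide":[0,0.1,0],"roll":0,"fingers":0.33}
    - {"slide":[0,0.08,0],"roll":0,"fingers":0.33}
    - {"slide":[0,0.03,0],"roll":0,"fingers":0.33}

```text
t: 12.3
tool_pos: [0.591, 0.0618, 0.014]
orientation: [1.204, 1.21, -1.207]
force: [-3.3, -6.7, 6.0]
opening: 0.0618
```

```bash
cat > strip.py <<'E'
import sys
from h import *
n=sys.argv[1]
a=cv2.imread(f'pics/t{n}.png')[200:260,170:370]; h=cv2.cvtColor(a,cv2.COLOR_BGR2HSV)
m=cv2.inRange(h,(15,120,120),(35,255,255))
k,_,st,ce=cv2.connectedComponentsWithStats(m)
for i in range(1,k):
    if st[i,4]>8: u=ce[i]+[170,200]; X=atz('top',u,.039); print(u.round(1),st[i,4],X.round(4),'tray x if front dish',(X[1]-.0704+.033).round(4),'rear',(X[1]-.0125+.033).round(4))
E
python3 look.py 12; python3 strip.py 12;python3 q.py 12|cut -c 400-
```

```text
12.4 [0.591  0.0618 0.014 ] [-3.79 -5.28  5.89] [-1.152  0.43  -0.1  ] 0.06162949284148604
[274.5 220.6] 26 [0.5683 0.1388 0.039 ] tray x if front dish 0.1014 rear 0.1593
[250.5 230.2] 24 [0.5508 0.1859 0.039 ] tray x if front dish 0.1485 rear 0.2064
[220.8 231.1] 21 [0.5507 0.2439 0.039 ] tray x if front dish 0.2065 rear 0.2644

.3, -1.1]), (np.float64(0.9), [-0.3, 0.3, -0.4, -0.1]), (np.float64(1.0), [1.4, 1.5, 1.3, 3.6]), (np.float64(1.1), [3.2, 3.8, 3.2]), (np.float64(1.2), [5.7, 4.9])]
```

View pics/l12.png

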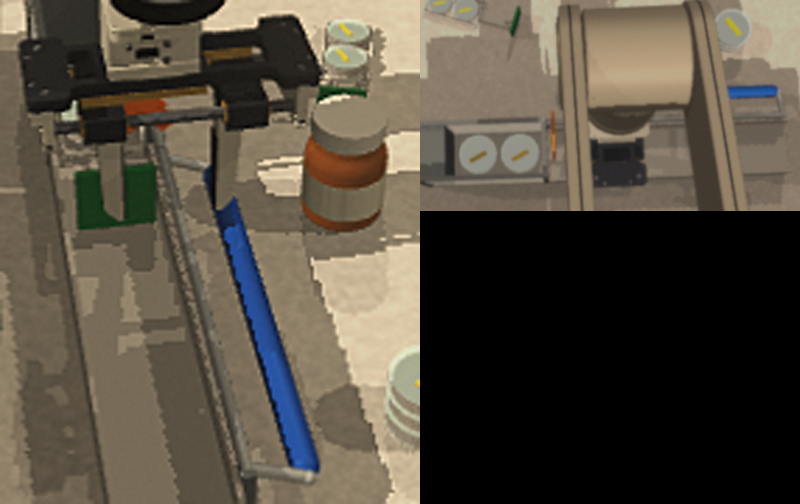

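>>> play_rows:
  plan:
    - {"slide":[0,0.05,0],"roll":0,"fingers":0.33}
    - {"slide":[0,0.03,0],"roll":0,"fingers":0.33}
    - {"slide":[0,0,0],"roll":0,"fingers":0.33}

```text
t: 12.78
tool_pos: [0.591, 0.0642, 0.014]
orientation: [1.204, 1.21, -1.207]
force: [-4.7, -5.5, 6.6]
opening: 0.0618
```

```bash
python3 look.py 13; python3 strip.py 13
```

```text
12.875 [0.591  0.0642 0.0139] [-3.84 -5.35  5.73] [-1.076  0.463 -0.113] 0.0615298544364345
[274.5 220.2] 30 [0.5691 0.1389 0.039 ] tray x if front dish 0.1015 rear 0.1594
[249.3 230.1] 25 [0.551  0.1883 0.039 ] tray x if front dish 0.1509 rear 0.2088
[219.5 231.2] 20 [0.5505 0.2464 0.039 ] tray x if front dish 0.209 rear 0.2669
```

>>> play_rows:
  plan:
    - {"slide":[0,0.05,0],"roll":0,"fingers":0.33}
    - {"slide":[0,0,0],"roll":0,"fingers":0.33}

```text
t: 13.12
tool_pos: [0.5911, 0.0655, 0.014]
orientation: [1.204, 1.21, -1.207]
force: [-3.0, -6.6, 6.7]
opening: 0.0618
```

```bash
python3 look.py 14; python3 strip.py 14
```

```text
13.225 [0.5911 0.0656 0.014 ] [-3.3  -6.45  6.  ] [-1.123  0.462  0.058] 0.061913730252613104
[274.5 220.3] 28 [0.5688 0.1389 0.039 ] tray x if front dish 0.1015 rear 0.1594
[248.9 230. ] 23 [0.5513 0.189  0.039 ] tray x if front dish 0.1516 rear 0.2095
[218.8 231.2] 21 [0.5506 0.2478 0.039 ] tray x if front dish 0.2104 rear 0.2683
```

>>> play_rows:
  plan:
    - {"slide":[0,0.05,0],"roll":0,"fingers":0.33}
    - {"slide":[0,0,0],"roll":0,"fingers":0.33}

```text
t: 13.48
tool_pos: [0.5911, 0.0656, 0.014]
orientation: [1.202, 1.209, -1.208]
force: [-4.5, -12.4, 7.1]
opening: 0.0618
```

```bash
python3 look.py 15; python3 strip.py 15
```

```text
13.575 [0.5911 0.0656 0.014 ] [ -4.06 -12.87   6.08] [-2.206  0.55   0.208] 0.06130750274650292
[274.5 220.6] 26 [0.5682 0.1389 0.039 ] tray x if front dish 0.1015 rear 0.1594
[248.8 230.1] 22 [0.551  0.1893 0.039 ] tray x if front dish 0.1519 rear 0.2098
[218.8 231.2] 21 [0.5506 0.2478 0.039 ] tray x if front dish 0.2104 rear 0.2683
```

View pics/l15.png

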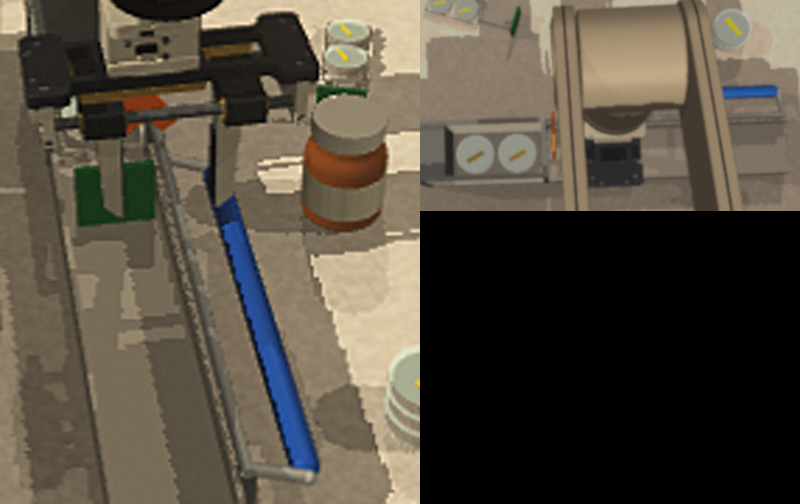

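>>> play_rows:
  plan:
    - {"slide":[0,-0.2,0],"roll":0,"fingers":0.33}
    - {"slide":[0,-0.4,0],"roll":0,"fingers":0.33}
    - {"slide":[0,-0.2,0.1],"roll":0,"fingers":0.33}
    - {"slide":[0,0,0.2],"roll":0,"fingers":0.33}
    - {"slide":[0,0,0.2],"roll":0,"fingers":0.33}
    - {"slide":[0,0,0.2],"roll":0,"fingers":0.33}
    - {"slide":[0,0,0.2],"roll":0,"fingers":0.33}
    - {"slide":[0,0,0.2],"roll":0,"fingers":0.33}
    - {"slide":[0,0,0.2],"roll":0,"fingers":0.33}
    - {"slide":[0,0,0.4],"roll":0,"fingers":0.33}
    - {"slide":[0,0,0.8],"roll":0,"fingers":0.33}
    - {"slide":[0,0,0.9],"roll":0,"fingers":0.33}
    - {"slide":[0,0,0.9],"roll":0,"fingers":0.33}
    - {"slide":[0,0,0.8],"roll":0,"fingers":0.33}
    - {"slide":[0,-0.9,0.5],"roll":0,"fingers":0.33}
    - {"slide":[0,-0.9,0],"roll":0,"fingers":0.33}
    - {"slide":[0,-0.9,0],"roll":0,"fingers":0.33}
    - {"slide":[0,-0.9,0],"roll":0,"fingers":0.33}
    - {"slide":[0,-0.9,0],"roll":0,"fingers":0.33}
    - {"slide":[0,-0.9,0],"roll":0,"fingers":0.33}

```text
t: 16.08
tool_pos: [0.5916, -0.1185, 0.1831]
orientation: [1.206, 1.21, -1.205]
force: [0.5, -0.3, 0.0]
opening: 0.0621
```

```bash
python3 look.py 16; python3 strip.py 16; python3 q.py 16|cut -c 1-120
```

```text
16.175 [ 0.5914 -0.1201  0.1829] [ 0.79 -0.5   0.49] [-0.07  -0.05   0.007] 0.06184609606154292
[248.9 230. ] 24 [0.5513 0.189  0.039 ] tray x if front dish 0.1516 rear 0.2095
[218.5 231.3] 20 [0.5504 0.2483 0.039 ] tray x if front dish 0.2109 rear 0.2688
top [(np.float64(0.0), [0.1, 0.3, 0.5]), (np.float64(0.1), [0.7, 0.8, 1.0]), (np.float64(0.2), [1.0, 1.1, 1.3]), (np.flo
side [(np.float64(0.0), [-0.9, -0.4, -0.1, -0.4]), (np.float64(0.1), [-0.9, -0.8, -1.0, -1.3]), (np.float64(0.2), [-1.1,
```

View pics/s16.png

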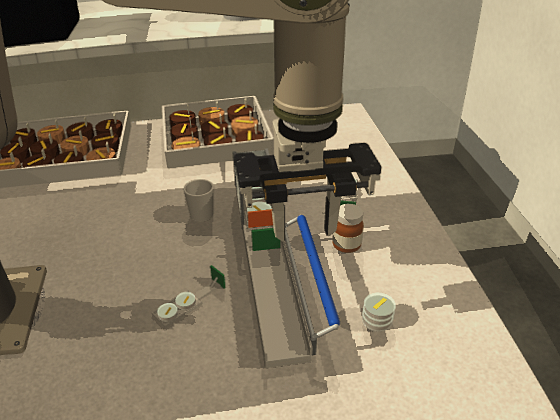

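View pics/t16.png

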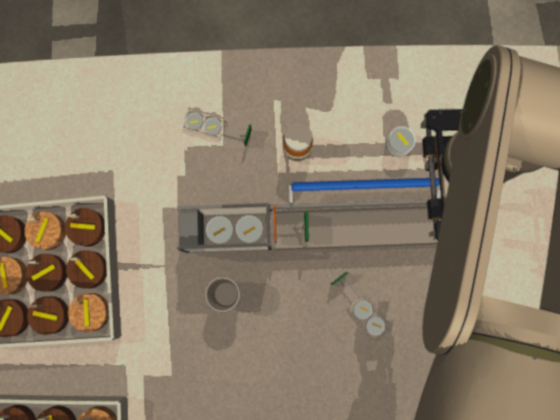

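The tray is home in the box, with its dishes at (219,230) and (249,229). The gate is closed at (275,225), and the bar is back up. The jar (297,147), cup (223,294) and dishes (402,140) stand where they started, and the arm is clear.

```bash
python3 -c "
from plant import robot
print(robot.close_job(), robot.read_state()['t'])"
```

```text
the job is handed in; nothing more can be done
the job is handed in; nothing more can be done
```

The tray is loaded and the job is handed in. One finger held the blue bar down, with the gate at about 0.9 rad, while the other pushed the tray by its green tab. I then backed off the tab, let the bar rise, and moved the arm clear.

**Tray:** It measured about chute x = 0.210 m, which is home. On the last nudge it stopped moving, and the push force rose from about 6 N to 12.5 N, which I took as contact with the stop.

**Gate and bystanders:** The bar is back at its closed position, so the gate reads about 0 rad, within about 0.1. The jar, cup and dishes look unmoved in the last pictures. The force reading was near zero with the arm clear.

**Disagreement:** The fingertips looked about 25–30 mm higher than the reported tool position. I set the press depth from force and the bar's position in the images instead. I took no direct measurement of contact between tray and gate; at the measured gate angle there should have been none.

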